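# Make up a test load on the trip balance

## Task

Make up the test load for the relief valve on the trip balance, whose steel poise is already set: put the square-holed steel weights on the square spindle one at a time, turning each gently by feel until it drops over the square and then setting it down fully home, and stop as soon as the beam tips and stays tipped under the weights alone. Never press hard on the balance, do not pick up a further weight once the beam has tipped, and leave the poise and the other parts on the bench where they are.

Things in the scene. Friction and masses are not known exactly. Their poses are not given: they have to be found in the camera images.
- beam (a joint): tilt of the balance beam in rad: 0 = level, tail of the beam down in its wire loop (load too light); 0.065 = tipped, load end down on its rubber stop. It swings freely over its pivot, tips by itself once the load outweighs the poise and then stays tipped
- balance: trip balance: low grey stand, foot 86 x 350 mm, carrying a steel beam bar about 0.3 m long along this body's y. Origin on the bench under the pivot, which lies 62 mm up. Load spindle at y = -110 mm, steel poise on the +y arm, whose tail plays in a wire loop
- spindle_seat (a point): middle of the round steel seat, 52 mm across and cushioned on rubber (it gives 1 to 2 mm), at the foot of the upright load spindle on the beam's near end (towards the robot), 76 mm above the bench; z is the spindle's axis. Tipping lowers it by 7 mm. Pressing on it by hand with about 3.5 N or more (less once weights are on) also tips the beam, but that comes back when let go
- spindle_top (a point): middle of the spindle's top, 60 mm above the seat. The spindle is square, 14 x 14 mm, tapering to 8 x 8 mm over its last 6 mm. The square stands at any angle about its axis, NOT told by this point's yaw: the spindle swivels in the beam, too stiffly (0.25 N m) to be dragged round by a weight turned on its top under a few newtons
- poise_mid (a point): middle of the dark steel sliding poise (44 x 42 x 46 mm with a thumb screw on top, 0.66 kg) on the far arm of the beam, already set and not to be moved; further from the pivot it asks for more load: 82 mm from the pivot for about 1.4 weights, 140 mm for about 2.7
- weight_1_mid (a point): centre, half-way up, of test weight 1: plain steel ring, 56 mm across, 15 mm high, about 0.26 kg (all four alike within 5 per cent), flat on the bench. Its square through-hole, 17 x 17 mm with sides along this point's x and y, drops over the spindle (1.5 mm play each side) only when the squares agree within about 10 degrees; any quarter turn will do
- weight_2_mid (a point): centre, half-way up, of test weight 2: plain steel ring, 56 mm across, 15 mm high, about 0.26 kg (all four alike within 5 per cent), flat on the bench. Its square through-hole, 17 x 17 mm with sides along this point's x and y, drops over the spindle (1.5 mm play each side) only when the squares agree within about 10 degrees; any quarter turn will do
- weight_3_mid (a point): centre, half-way up, of test weight 3: plain steel ring, 56 mm across, 15 mm high, about 0.26 kg (all four alike within 5 per cent), flat on the bench. Its square through-hole, 17 x 17 mm with sides along this point's x and y, drops over the spindle (1.5 mm play each side) only when the squares agree within about 10 degrees; any quarter turn will do
- weight_4_mid (a point): centre, half-way up, of test weight 4: plain steel ring, 56 mm across, 15 mm high, about 0.26 kg (all four alike within 5 per cent), flat on the bench. Its square through-hole, 17 x 17 mm with sides along this point's x and y, drops over the spindle (1.5 mm play each side) only when the squares agree within about 10 degrees; any quarter turn will do
- ring_nut_a: dark cast ring nut 42 mm across, 16 mm high, round hole; a bystander; origin at the centre of its underside
- hex_nut: brass hexagon nut 19 mm across flats, 13 mm high; a bystander; origin at the centre of its underside
- boiler_cap: black domed boiler cap 58 mm across, 44 mm high with a brass stud on top; a bystander; origin at the centre of its underside
- valve_collar: dark conical valve collar with a light hexagon top, 31 mm across, 53 mm high, standing; a bystander; origin at the centre of its underside
Things that resemble listed ones, but are neither listed nor needed, are in the scene too. Leave any blue or pink look-alike of the part that bears weight_4_mid alone.

How it is judged:
By the outcome, as a careful person would: the job done as asked, in the order asked, and still so for the second after the job is handed in, with the robot touching nothing.
It also fails if it takes over 72 s, if anything falls off the work surface, if the arm or the gripper's body presses on something with over 40 N, if the wrist force passes 120 N, or if a joint passes its speed limit or range.

## Robot

A 6-joint arm with a two-finger parallel gripper is mounted at the origin on a cart in front of the work surface, level with it; the furniture and walls round the work are solid. World frame = base frame: x ahead of the robot, y to its left, z up, the work surface at z = 0. Lengths are in mm, angles in rad, forces in N, time in s.
With the tool pointing down it reaches from about 300 to 750 mm from the base axis. Payload 8.5 kg.
Tool frame: the origin (TCP) lies midway between the tips of the shut fingers; the grasp point (between the pads) lies 19 mm behind it (env.pinch_z is the distance from the TCP to the grasp point, in mm); z points along the fingers, y is the direction in which the jaws open and shut (so a half turn about z gives the same grasp; the last joint's range is limited). The gripper opens to 85 mm and grips with 20 to 120 N. Pads are 22 mm wide; open, the fingers measure 114 mm over their backs; the gripper's body (76 mm by 85 mm) begins 54 mm behind the grasp point. The pads swing forward as they close: fully open they stand 13 mm farther back than shut.
Start: joints at [-0.215, 0.381, 1.297, -0, 1.464, -0.215], TCP at [549.982, 0.002, 231.322] pointing down, gripper open.
Joint ranges: [-3.11, 3.11], [-0.89, 2.33], [0.22, 2.48], [-1.42, 4.56], [0.17, 2.85], [-2.88, 2.88]. Speed limits (rad/s): [2.39, 2.39, 3.14, 3.14, 3.14, 3.14].

## Interface

Orientations are given as a unit quaternion [x, y, z, w].
In Python, from rig import env, capture, camera_model, job gives the robot as it stands. The module is installed in compiled form; this text tells all that it offers.
- The arm moves only by the tool step_arm, never from a script. Its argument "deltas" is a list of rows, each an object with "dp": the shift along the tool's x, y, z in m, a list of three; "yaw": the turn about the tool's z in rad; "grip": the gripper command: -1 is fully open, 1 is shut, values between are in proportion. A call has 1 to 20 rows; each row is the pose to reach, as a shift and turn from the pose commanded when the call began, along the tool's axes at that moment; what a row does not reach only later rows make up. A row lasts 1/8 s, in which the tool goes at most 62.5 mm and 10.7 degrees, less where a joint would pass 70% of its speed; a pose out of reach is approached as far as the arm can. A call with a gripper value outside its range is refused whole. The fingers move at their own pace and stop on an object; the grip force is fixed at half the most. Time passes only in rows, so rows that repeat a pose let the fingers close. It gives the time, the measured TCP pose, the force and the opening at its end, in the units of the state.
- env.get_obs(): the state, without advancing time (a new reading comes with each control period).
- capture(name): name is "scene" or "side" or "wrist"; returns the picture (400x640x3 uint8, red, green, blue); there is no depth.
- camera_model(name): a dict with "K" (3x3 intrinsics, pixels), "xyz" and "rotation" of the camera in the world; the wrist camera has in their place "tool_from_camera" (4x4, takes a point from camera to tool coordinates, whose origin is the TCP and whose axes are the flange's). Camera axes: x right, y down, z forward; pixel columns grow to the right and rows downward; lengths in mm; the calibration is good to about 2 mm. The wrist camera is an equidistant fisheye: a pixel r from the principal point sees the ray r / f radians off the axis. A picture is of the moment at which its call begins: read the wrist's pose just before it. camera_model takes no time and is no camera call.
- job.close_job(): hands the job in, once; it reports no verdict.
The state is a dict: "time_s": time; "q": joint angles; "dq": joint speeds; "joint_efforts": joint torques, N m; "position": TCP position; "tcp_rot": TCP orientation; "wrist_force": force on the tool from outside, world axes, zero at the start; "wrist_torque": the same for the moment, N m; "grip_width": finger opening in mm.
Only numpy, scipy, OpenCV 4.12 (cv2) and the standard library are available. Lean on these libraries where they do the work, as an engineer would, in place of code of your own. Each camera call takes 0.05 s, during which the arm holds its last target.

## Working session

There is one attempt and no reset: what is moved stays moved. The work goes in short steps, Python scripts to look and compute and a tool call to move; the robot and the scene stay as the last step left them, time stands still between calls to the robot, and variables do not carry over. Pictures are saved under pics/ and viewed, and the job is handed in when it is done.

Besides the shell and the picture viewer there is one more tool, called after "Request:" as a command line: name --argument value ..., lists and objects as JSON in quotes. step_arm: Moves the arm, as the interface text tells. Its arguments: {"type":"object","properties":{"deltas":{"type":"array","items":{"type":"object","properties":{"dp":{"type":"array","items":{"type":"number"}},"yaw":{"type":"number"},"grip":{"type":"number"}}}}},"required":["deltas"]}

```bash
mkdir -p pics; ls; python3 - <<'E'
from rig import env, capture, camera_model, job
import cv2,numpy as np
o=env.get_obs()
for k,v in o.items(): print(k,np.round(v,4) if not isinstance(v,dict) else v)
for n in ["scene","side","wrist"]:
    cv2.imwrite(f"pics/{n}0.png",capture(n)[:,:,::-1])
    print(n,camera_model(n))
print(env.pinch_z)
E
```

```text
pics
time_s 0.0
q [-0.2153  0.3812  1.2982 -0.      1.4636 -0.2153]
dq [-0.0003  0.0015  0.0002  0.0006 -0.     -0.0013]
joint_efforts [-1.00000e-03 -4.48467e+01 -2.31286e+01 -3.00000e-04  4.70000e-03
  0.00000e+00]
position [5.497059e+02 5.870000e-02 2.307268e+02]
tcp_rot [ 7.071e-01  7.071e-01 -4.000e-04 -6.000e-04]
wrist_force [ 0.2418 -1.0316 -0.1006]
wrist_torque [-0.0435 -0.0202  0.0328]
grip_width 85.0128
scene {'K': array([[472.16055126,   0.        , 310.44126378],
       [  0.        , 472.16055126, 199.4778562 ],
       [  0.        ,   0.        ,   1.        ]]), 'xyz': array([-290.81093173, -330.74524588, 1075.11570377]), 'rotation': array([-0.65851042,  0.66477263, -0.24930238,  0.24957905])}
side {'K': array([[384.90688598,   0.        , 314.70280719],
       [  0.        , 384.90688598, 196.14355256],
       [  0.        ,   0.        ,   1.        ]]), 'xyz': array([641.87608869, 693.88699091, 831.36993458]), 'rotation': array([ 0.04170254,  0.89021136, -0.4531847 , -0.02020535])}
wrist {'K': array([[309.70691629,   0.        , 316.54760595],
       [  0.        , 309.70691629, 198.13386275],
       [  0.        ,   0.        ,   1.        ]]), 'tool_from_camera': array([[ 4.81902359e-04, -9.65476264e-01, -2.60490599e-01,
         6.50901088e+01],
       [ 9.99999837e-01,  3.85494228e-04,  4.21192759e-04,
         1.45358698e+00],
       [-3.06233988e-04, -2.60490760e-01,  9.65476292e-01,
        -1.42593120e+02],
       [ 0.00000000e+00,  0.00000000e+00,  0.00000000e+00,
         1.00000000e+00]])}
18.700000000000003
```

View pics/scene0.png

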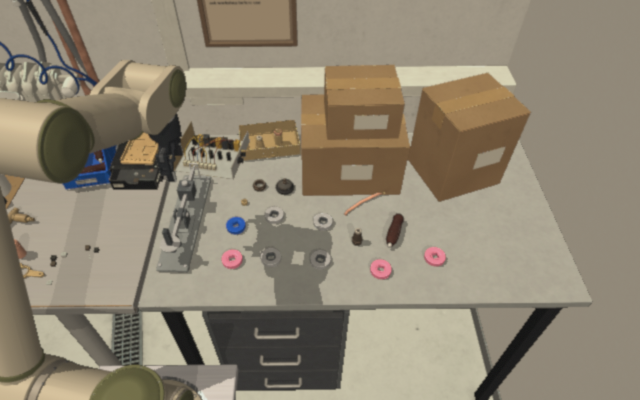

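View pics/side0.png

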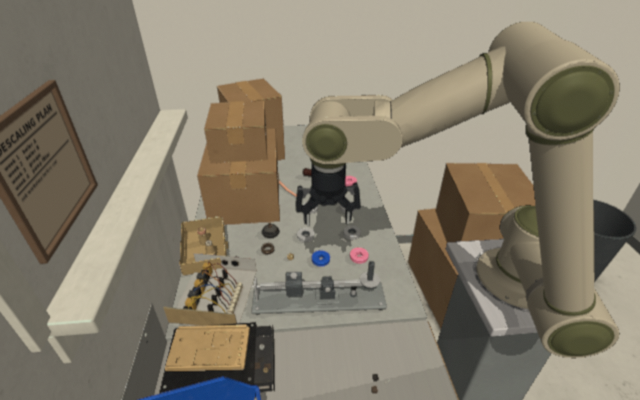

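View pics/wrist0.png

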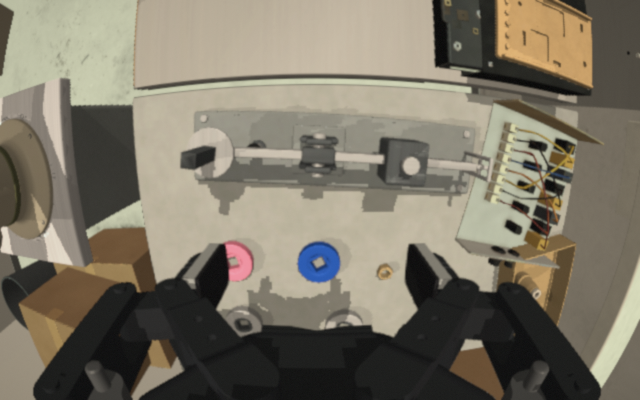

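```bash
cat > h.py <<'E'
from rig import env, capture, camera_model, job
import cv2,numpy as np
from scipy.spatial.transform import Rotation as R
def pose():
    o=env.get_obs(); return np.array(o['position']),R.from_quat(o['tcp_rot'])
def ray(n,u,v,pq=None):
    c=camera_model(n);K=c['K'];x=(u-K[0,2])/K[0,0];y=(v-K[1,2])/K[1,1]
    if n=='wrist':
        p,q=pq; r=np.hypot(x,y); d=np.array([np.sin(r)*x/max(r,1e-9),np.sin(r)*y/max(r,1e-9),np.cos(r)])
        T=np.array(c['tool_from_camera']); return p+q.apply(T[:3,3]), q.apply(T[:3,:3]@d)
    q=R.from_quat(c['rotation']); d=q.apply([x,y,1]); return np.array(c['xyz']),d/np.linalg.norm(d)
def onz(n,u,v,z,pq=None):
    o,d=ray(n,u,v,pq); return o+d*(z-o[2])/d[2]
def proj(n,P,pq=None):
    c=camera_model(n);K=c['K']
    if n=='wrist':
        p,q=pq;T=np.array(c['tool_from_camera']); a=T[:3,:3].T@(q.inv().apply(np.array(P)-p)-T[:3,3])
        r=np.hypot(a[0],a[1]); t=np.arctan2(r,a[2]); return np.array([K[0,0]*t*a[0]/r+K[0,2],K[1,1]*t*a[1]/r+K[1,2]])
    a=R.from_quat(c['rotation']).inv().apply(np.array(P)-np.array(c['xyz'])); return np.array([K[0,0]*a[0]/a[2]+K[0,2],K[1,1]*a[1]/a[2]+K[1,2]])
E
python3 - <<'E'
from h import *
for u,v in [(275,215),(322,220),(271,256),(319,259),(236,225),(232,259)]: print(u,v,onz('scene',u,v,15).round(1))
pq=(np.array([549.7,0,230.7]),R.from_quat([.7071,.7071,-4e-4,-6e-4]))
for u,v in [(320,262),(238,261),(244,323),(345,323)]: print('w',u,v,onz('wrist',u,v,15,pq).round(1))
print('spind',onz('wrist',190,158,136,pq),onz('wrist',210,153,76,pq),'piv',onz('wrist',318,152,62,pq),onz('wrist',412,166,120,pq))
s=cv2.imread('pics/scene0.png');w=cv2.imread('pics/wrist0.png')
cv2.imwrite('pics/s0c.png',cv2.resize(s[160:290,150:350],None,fx=4,fy=4,interpolation=cv2.INTER_CUBIC))
cv2.imwrite('pics/w0c.png',cv2.resize(w[90:230,160:360],None,fx=4,fy=4,interpolation=cv2.INTER_CUBIC))
E
```

```text
275 215 [ 582.  -231.2   15. ]
322 220 [ 561.9 -367.3   15. ]
271 256 [ 438.5 -226.3   15. ]
319 259 [ 427.4 -355.9   15. ]
236 225 [ 546.3 -121.3   15. ]
232 259 [ 429.9 -121.7   15. ]
w 320 262 [ 555.5 -116.7   15. ]
w 238 261 [ 447.6 -117.4   15. ]
w 244 323 [ 444.8 -221.1   15. ]
w 345 323 [ 592.  -217.3   15. ]
spind [447.83542482  34.93431821 136.        ] [444.24604061  31.69405465  76.        ] piv [552.49166686  29.31643022  62.        ] [632.53519995  25.24125748 120.        ]
```

View pics/s0c.png

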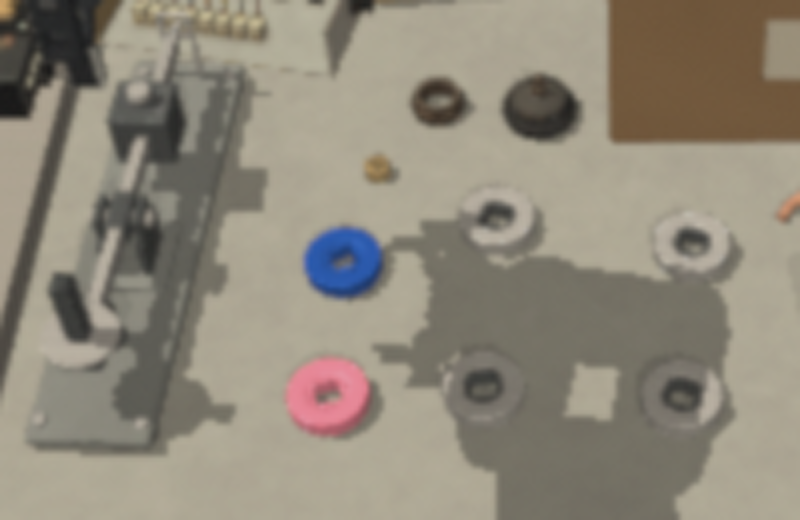

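View pics/w0c.png

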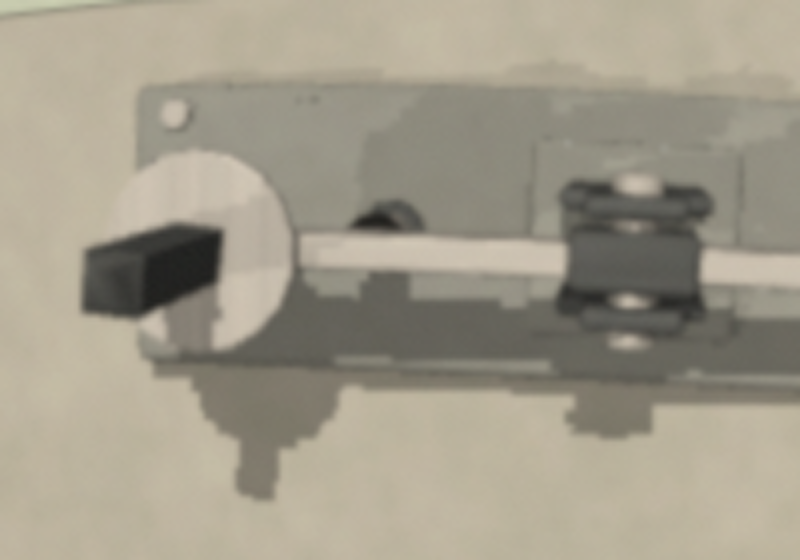

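Request:
step_arm --deltas '[{"dp": [-0.015, -0.052, 0], "yaw": 0, "grip": -1}, {"dp": [-0.03, -0.104, 0], "yaw": 0, "grip": -1}, {"dp": [-0.03, -0.104, 0], "yaw": 0, "grip": -1}, {"dp": [-0.03, -0.104, 0], "yaw": 0, "grip": -1}]'

```text
time_s: 0.65
position: [446.5, -30.1, 231.6]
tcp_rot: [0.707, 0.707, 0.0, 0.0]
wrist_force: [0.4, -0.1, -0.1]
grip_width: 85.6
```

```bash
cat > shot.py <<'E'
import sys
from h import *
n=sys.argv[1];out=sys.argv[2]
pq=pose(); im=capture(n)[:,:,::-1].copy()
np.savez('pics/'+out+'.npz',p=pq[0],q=pq[1].as_quat()); cv2.imwrite(f'pics/{out}_full.png',im)
if len(sys.argv)>3:
    a,b,c,d=map(int,sys.argv[3:7]); im=im[b:d,a:c]
    f=min(800/(c-a),600/(d-b)); im=cv2.resize(im,None,fx=f,fy=f,interpolation=cv2.INTER_CUBIC)
    print('scale',f)
cv2.imwrite(f'pics/{out}.png',im)
o=env.get_obs();print(round(o['time_s'],2),pq[0].round(1),pq[1].as_quat().round(4),np.round(o['wrist_force'],2),round(o['grip_width'],1))
E
python3 shot.py wrist w1
```

```text
0.7 [446.5 -30.1 231.6] [7.072e-01 7.070e-01 3.000e-04 4.000e-04] [-0.66  0.58  0.23] 85.6
```

View pics/w1.png

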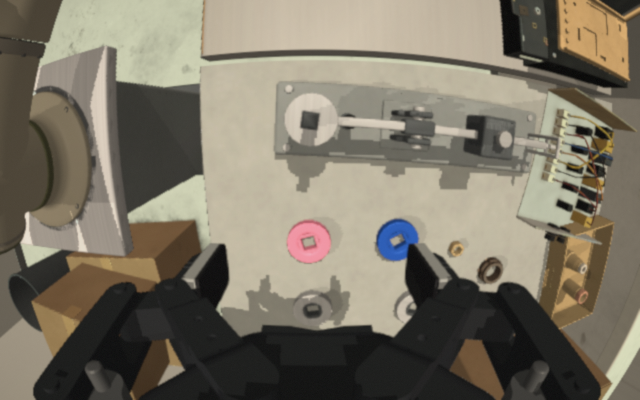

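```bash
python3 - <<'E'
from h import *
w=cv2.imread('pics/w1_full.png')[85:165,270:350]
cv2.imwrite('pics/w1c.png',cv2.resize(w,None,fx=7.5,fy=7.5,interpolation=cv2.INTER_CUBIC))
E
```

```text
(no output)
```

View pics/w1c.png

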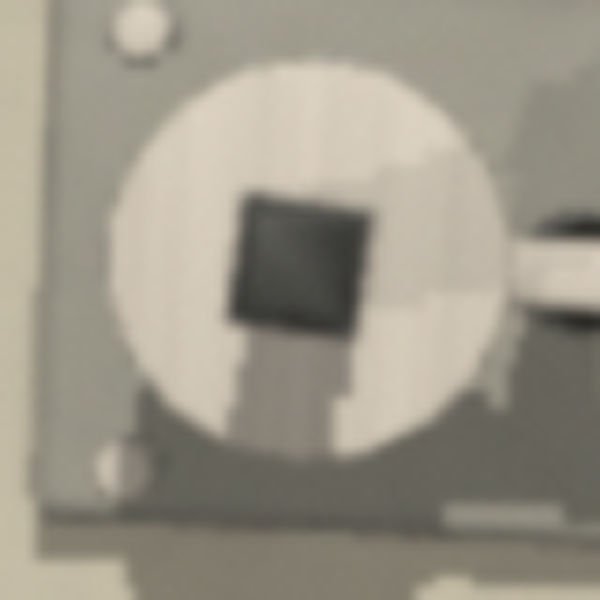

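Request:
step_arm --deltas '[{"dp": [-0.055, 0.016, 0], "yaw": 0, "grip": -1}, {"dp": [-0.11, 0.032, 0], "yaw": 0, "grip": -1}, {"dp": [-0.165, 0.048, 0], "yaw": 0, "grip": -1}, {"dp": [-0.22, 0.064, 0], "yaw": 0, "grip": -1}, {"dp": [-0.22, 0.064, 0], "yaw": 0, "grip": -1}, {"dp": [-0.22, 0.064, 0], "yaw": 0, "grip": -1}]'

```text
time_s: 1.45
position: [510.4, -249.5, 230.7]
tcp_rot: [0.707, 0.707, 0.0, -0.001]
wrist_force: [1.5, 0.8, -0.2]
grip_width: 85.1
```

```bash
python3 shot.py wrist w2; python3 shot.py scene s2 150 160 350 290
```

```text
1.5 [ 510.4 -249.5  230.7] [ 7.069e-01  7.073e-01  0.000e+00 -6.000e-04] [-0.27  0.75 -0.14] 85.6
scale 4.0
1.55 [ 510.3 -249.   231.1] [ 7.067e-01  7.075e-01  1.000e-04 -4.000e-04] [ 0.11 -0.37  0.11] 85.7
```

View pics/w2.png

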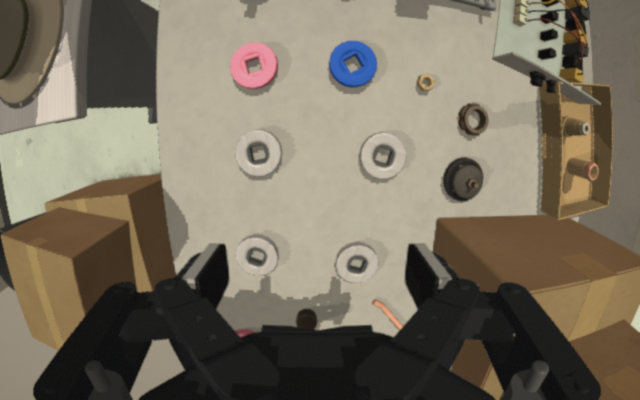

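View pics/s2.png

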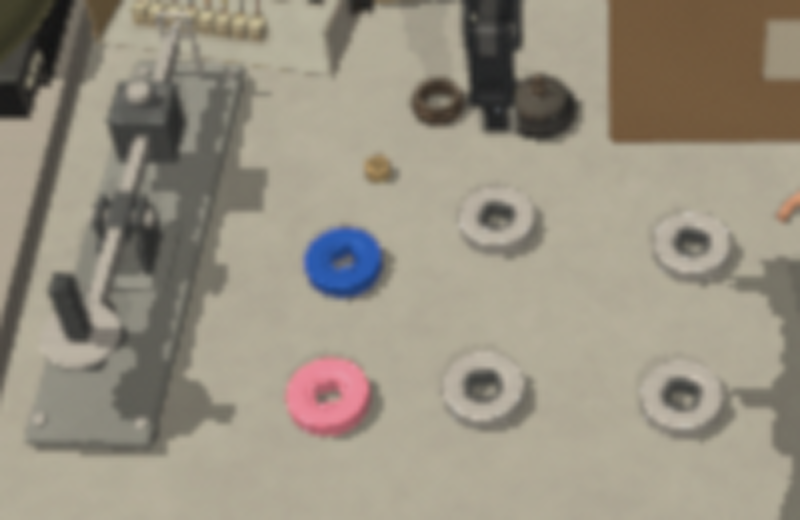

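```bash
python3 - <<'E'
from h import *
d=np.load('pics/w1.npz');pq=(d['p'],R.from_quat(d['q']))
f=lambda a,b:(270+(a+.5)/7.5-.5,85+(b+.5)/7.5-.5)
C=[onz('wrist',*f(*c),130,pq) for c in [(247,192),(372,212),(352,338),(228,318)]]
C=np.array(C);print(C.round(1),C.mean(0).round(1))
for i in range(4):
    e=C[(i+1)%4]-C[i];print(np.hypot(*e[:2]).round(1),np.degrees(np.arctan2(e[1],e[0])).round(1))
print('seat',onz('wrist',*f(308,258),76,pq).round(1), 'rad',onz('wrist',*f(507,258),76,pq)[0]-onz('wrist',*f(108,258),76,pq)[0])
w=cv2.imread('pics/w2_full.png'); d=np.load('pics/w2.npz');pq=(d['p'],R.from_quat(d['q']))
hsv=cv2.cvtColor(w,cv2.COLOR_BGR2HSV); g=cv2.cvtColor(w,cv2.COLOR_BGR2GRAY)
tiles=[]
for (u,v) in [(258,154),(383,156),(257,256),(356,262)]:
    c=g[v-30:v+30,u-30:u+30]; tiles.append(cv2.resize(w[v-30:v+30,u-30:u+30],None,fx=5,fy=5,interpolation=cv2.INTER_CUBIC))
cv2.imwrite('pics/rings.png',np.vstack([np.hstack(tiles[:2]),np.hstack(tiles[2:])]))
E
```

```text
[[437.2  40.  130. ]
 [450.2  37.8 130. ]
 [448.1  24.6 130. ]
 [435.2  26.8 130. ]] [442.7  32.3 130. ]
13.2 -9.4
13.4 -98.9
13.1 170.5
13.4 81.2
seat [442.6  32.6  76. ] rad 50.7992289749281
```

View pics/rings.png

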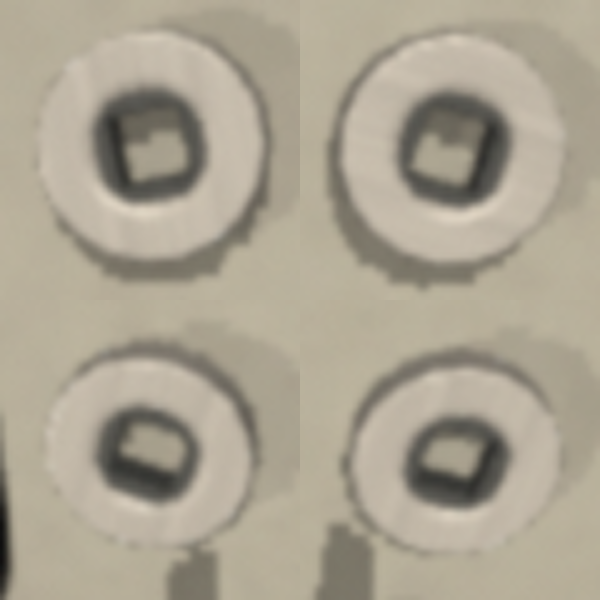

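```bash
python3 - <<'E'
from h import *
w=cv2.imread('pics/w2_full.png'); d=np.load('pics/w2.npz');pq=(d['p'],R.from_quat(d['q']))
t=[]
for (u,v) in [(258,154),(383,156)]:
    c=w[v-16:v+16,u-16:u+16]; c=cv2.resize(c,None,fx=12.5,fy=12.5,interpolation=cv2.INTER_CUBIC); t.append(cv2.convertScaleAbs(c,alpha=1.2))
cv2.imwrite('pics/ringsAB.png',np.hstack(t))
hsv=cv2.cvtColor(w,cv2.COLOR_BGR2HSV)
# outer rim top via Canny circles: brightness/saturation mask
for (u,v) in [(258,154),(383,156),(257,256),(356,262)]:
    c=hsv[v-32:v+32,u-32:u+32]; m=((c[...,1]<38)&(c[...,2]>165)).astype(np.uint8)
    cs,_=cv2.findContours(m,cv2.RETR_EXTERNAL,cv2.CHAIN_APPROX_NONE); k=max(cs,key=cv2.contourArea)
    h=cv2.convexHull(k)[:,0]; P=np.array([onz('wrist',a+u-32,b+v-32,15,pq) for a,b in h])
    (cx,cy),r=cv2.minEnclosingCircle(P[:,:2].astype(np.float32)); e=cv2.fitEllipse(P[:,:2].astype(np.float32)); print((u,v),round(cx,1),round(cy,1),'r',round(r,1),np.round(e[0],1),np.round(e[1],1))
E
```

```text
(258, 154) 441.3 -225.1 r 27.6 [ 441.5 -225.3] [54.2 54.5]
(383, 156) 590.9 -227.1 r 28.5 [ 591.3 -227.9] [53.9 55.7]
(257, 256) 431.8 -359.3 r 28.5 [ 432.2 -359.7] [54.8 56. ]
(356, 262) 565.9 -370.6 r 28.6 [ 565.8 -370.7] [54.1 57.1]
```

View pics/ringsAB.png

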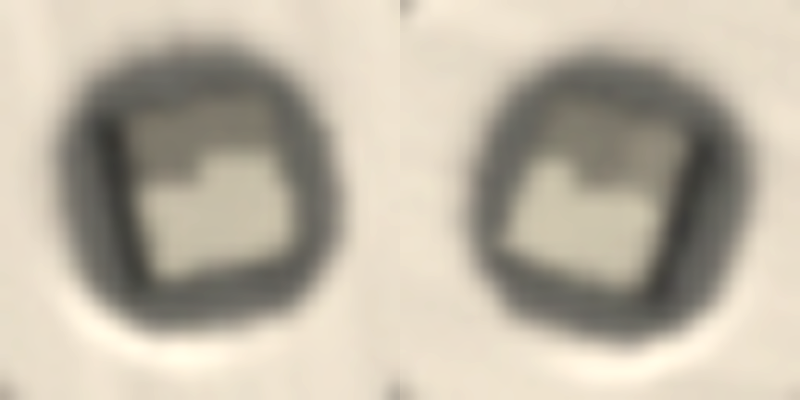

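Request:
step_arm --deltas '[{"dp": [0.0125, -0.034, 0.03], "yaw": 0, "grip": -1}, {"dp": [0.0247, -0.0685, 0.08], "yaw": 0, "grip": -1}, {"dp": [0.0247, -0.0685, 0.14], "yaw": 0, "grip": -1}, {"dp": [0.0247, -0.0685, 0.19], "yaw": 0, "grip": -1}, {"dp": [0.0247, -0.0685, 0.19], "yaw": 0, "grip": -1}, {"dp": [0.0247, -0.0685, 0.19], "yaw": 0, "grip": -1}]'

```text
time_s: 2.3
position: [442.5, -225.5, 43.2]
tcp_rot: [0.707, 0.707, 0.0, 0.001]
wrist_force: [-0.3, 0.3, 1.6]
grip_width: 85.4
```

```bash
python3 shot.py wrist w3
```

```text
2.35 [ 442.5 -225.5   43.2] [7.068e-01 7.074e-01 1.000e-04 1.400e-03] [0.08 0.54 0.81] 85.9
```

View pics/w3.png

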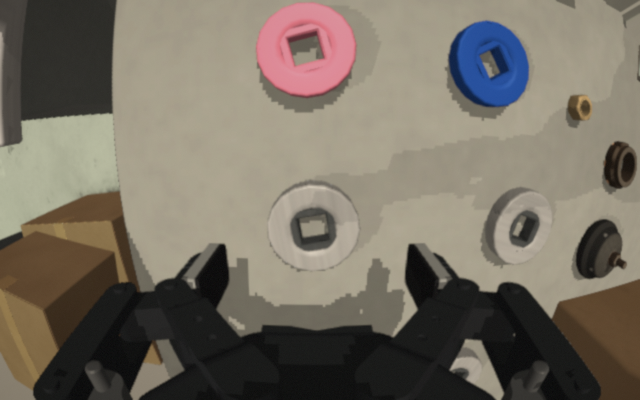

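```bash
cat > ring.py <<'E'
import sys
from h import *
nm,u,v,s=sys.argv[1],int(sys.argv[2]),int(sys.argv[3]),int(sys.argv[4])
w=cv2.imread(f'pics/{nm}_full.png'); d=np.load(f'pics/{nm}.npz');pq=(d['p'],R.from_quat(d['q']))
c=cv2.cvtColor(w,cv2.COLOR_BGR2HSV)[v-s:v+s,u-s:u+s]; m=((c[...,1]<38)&(c[...,2]>150)).astype(np.uint8)
cs,_=cv2.findContours(m,cv2.RETR_EXTERNAL,cv2.CHAIN_APPROX_NONE); k=max(cs,key=cv2.contourArea)
h=cv2.convexHull(k)[:,0]; P=np.array([onz('wrist',a+u-s,b+v-s,15,pq) for a,b in h])
print(np.round(cv2.fitEllipse(P[:,:2].astype(np.float32))[:2],1))
cv2.imwrite('pics/'+nm+'r.png',cv2.resize(w[v-s//2:v+s//2,u-s//2:u+s//2],(600,600),interpolation=cv2.INTER_CUBIC))
E
python3 ring.py w3 313 226 50
```

```text
[[ 441.9 -225.8]
 [  54.3   54.6]]
```

View pics/w3r.png

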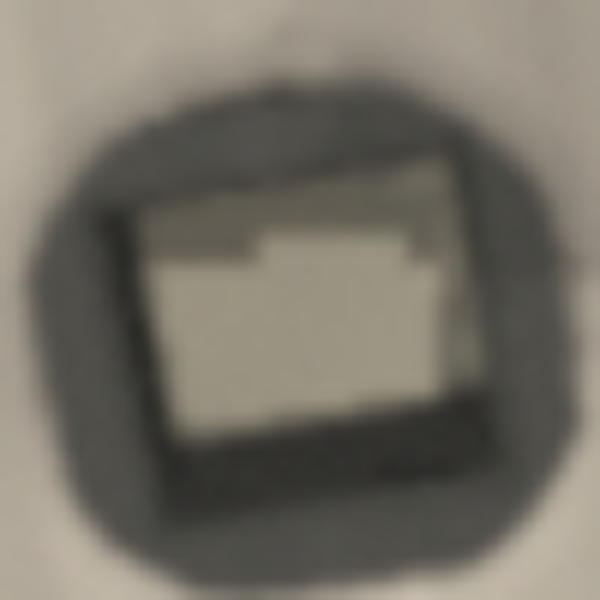

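Request:
step_arm --deltas '[{"dp": [0, 0, 0.025], "yaw": 0, "grip": -1}, {"dp": [-0.0005, 0, 0.042], "yaw": 0, "grip": -1}, {"dp": [-0.0005, 0, 0.042], "yaw": 0, "grip": -1}, {"dp": [-0.0005, 0, 0.042], "yaw": 0, "grip": 0.6}, {"dp": [-0.0005, 0, 0.042], "yaw": 0, "grip": 1}, {"dp": [-0.0005, 0, 0.042], "yaw": 0, "grip": 1}, {"dp": [-0.0005, 0, 0.042], "yaw": 0, "grip": 1}, {"dp": [-0.0005, 0, 0.042], "yaw": 0, "grip": 1}]'

```text
time_s: 3.35
position: [441.9, -226.1, 1.1]
tcp_rot: [0.707, 0.707, 0.0, 0.001]
wrist_force: [-3.1, 1.5, 13.7]
grip_width: 53.4
```

```bash
python3 shot.py side d4 260 160 420 320
```

```text
scale 3.75
3.4 [ 441.9 -226.1    1.1] [0.7071 0.7072 0.     0.0012] [-2.59  1.65 13.43] 52.9
```

View pics/d4.png

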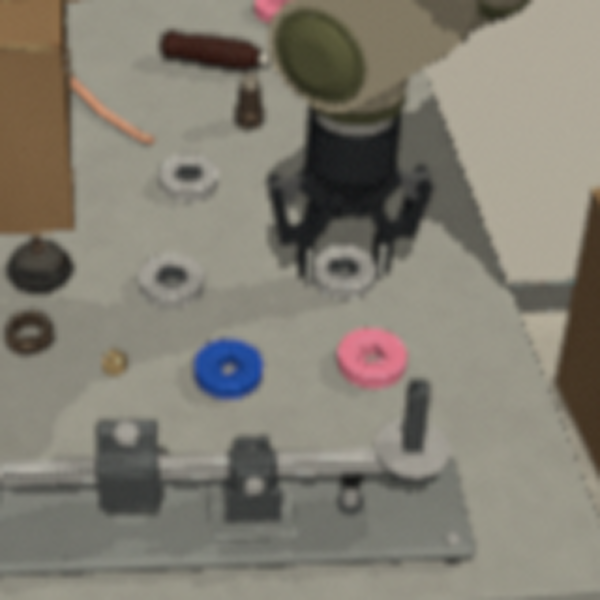

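Request:
step_arm --deltas '[{"dp": [0, 0, -0.04], "yaw": 0, "grip": 1}, {"dp": [0, 0, -0.09], "yaw": 0, "grip": 1}, {"dp": [0.01, 0, -0.14], "yaw": 0, "grip": 1}, {"dp": [0.06, 0, -0.17], "yaw": 0.1, "grip": 1}, {"dp": [0.115, 0.001, -0.17], "yaw": 0.2, "grip": 1}, {"dp": [0.17, 0.001, -0.17], "yaw": 0.3, "grip": 1}, {"dp": [0.22, 0.001, -0.17], "yaw": 0.35, "grip": 1}, {"dp": [0.258, 0.0012, -0.17], "yaw": 0.35, "grip": 1}, {"dp": [0.258, 0.0012, -0.17], "yaw": 0.35, "grip": 1}, {"dp": [0.258, 0.0012, -0.17], "yaw": 0.35, "grip": 1}, {"dp": [0.258, 0.0012, -0.17], "yaw": 0.35, "grip": 1}]'

```text
time_s: 4.78
position: [442.8, 31.4, 169.4]
tcp_rot: [0.82, 0.573, 0.0, 0.0]
wrist_force: [0.4, -0.4, -2.4]
grip_width: 53.2
```

```bash
python3 shot.py wrist w5; python3 shot.py side d5 260 160 420 320
```

```text
4.83 [442.8  31.4 169.4] [8.198e-01 5.727e-01 0.000e+00 1.000e-04] [ 0.16 -0.61 -2.79] 53.3
scale 3.75
4.88 [442.7  31.4 169.3] [ 0.8198  0.5726 -0.      0.    ] [-0.13  0.04 -3.03] 53.0
```

View pics/w5.png

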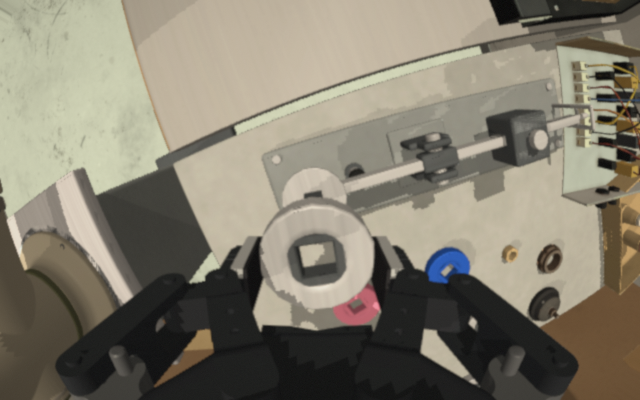

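View pics/d5.png

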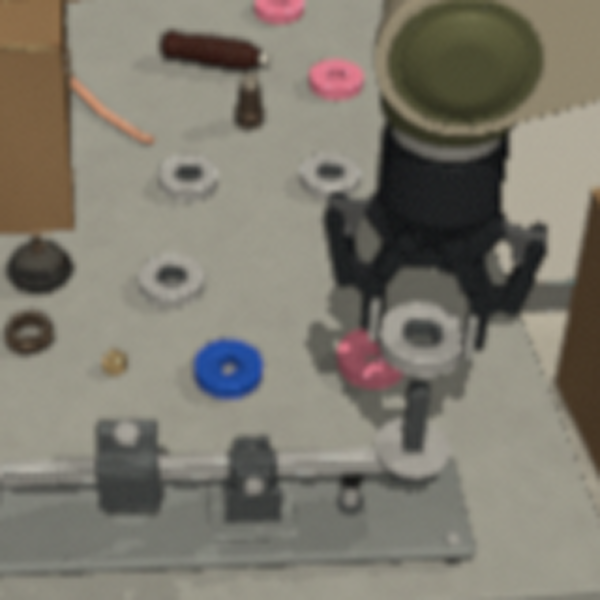

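```bash
python3 - <<'E'
from h import *
w=cv2.imread('pics/w5_full.png'); d=np.load('pics/w5.npz');pq=(d['p'],R.from_quat(d['q']))
u,v,s=317,256,62
c=cv2.cvtColor(w,cv2.COLOR_BGR2HSV)[v-s:v+s,u-s:u+s]
# hole: dark region in the ring
g=c[...,2]; m=((g<140)).astype(np.uint8); yy,xx=np.mgrid[:2*s,:2*s]; m[(xx-s)**2+(yy-s)**2>34**2]=0
z=pq[0][2]-1+15
cs,_=cv2.findContours(m,cv2.RETR_EXTERNAL,cv2.CHAIN_APPROX_NONE);k=max(cs,key=cv2.contourArea)[:,0]
P=np.array([onz('wrist',a+u-s,b+v-s,z,pq) for a,b in k]);e=cv2.fitEllipse(P[:,:2].astype(np.float32));print('hole',np.round(e[0],1),np.round(e[1],1))
# outer circle: threshold bright top
m=((c[...,1]<45)&(g>165)).astype(np.uint8); m[(xx-s)**2+(yy-s)**2>59**2]=0
cs,_=cv2.findContours(m,cv2.RETR_EXTERNAL,cv2.CHAIN_APPROX_NONE);k=cv2.convexHull(max(cs,key=cv2.contourArea))[:,0]
P=np.array([onz('wrist',a+u-s,b+v-s,z,pq) for a,b in k]);e=cv2.fitEllipse(P[:,:2].astype(np.float32));print('rim',np.round(e[0],1),np.round(e[1],1))
cv2.imwrite('pics/w5r.png',cv2.resize(w[v-90:v+60,u-75:u+75],(600,600),interpolation=cv2.INTER_CUBIC))
E
```

```text
hole [444.7  32.1] [27.2 27.6]
rim [444.9  31.5] [51.7 55.8]
```

View pics/w5r.png

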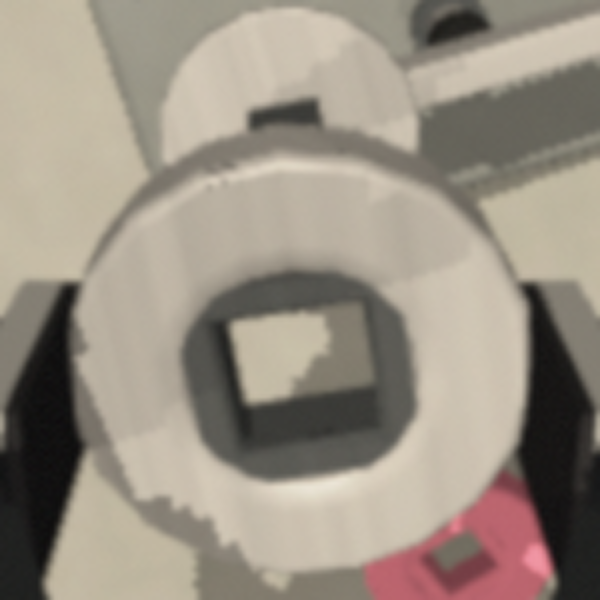

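```bash
python3 shot.py scene s5 160 200 240 270; python3 - <<'E'
from h import *
im=cv2.imread('pics/d5_full.png')[232:292,350:390]
cv2.imwrite('pics/d5z.png',cv2.resize(im,(533,800)[:2] if 0 else (400,600),interpolation=cv2.INTER_CUBIC))
E
```

```text
scale 8.571428571428571
4.92 [442.8  31.5 169.4] [ 0.8198  0.5727 -0.      0.    ] [ 0.03  0.49 -2.48] 53.5
```

View pics/s5.png

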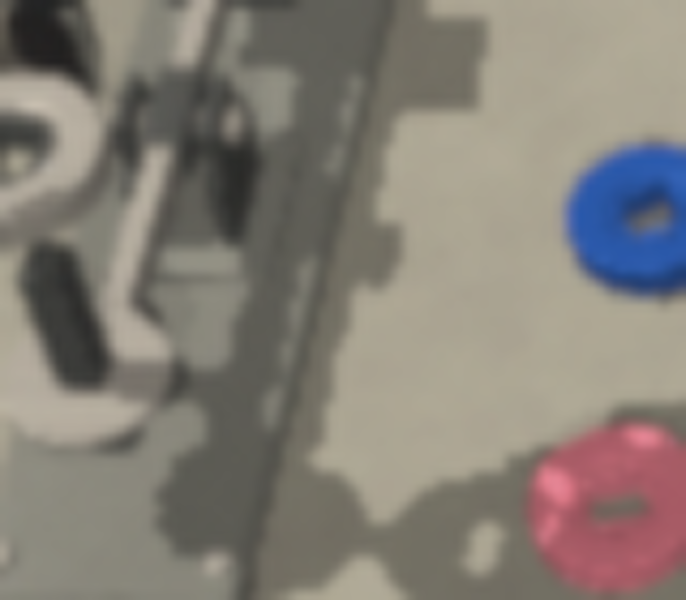

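View pics/d5z.png

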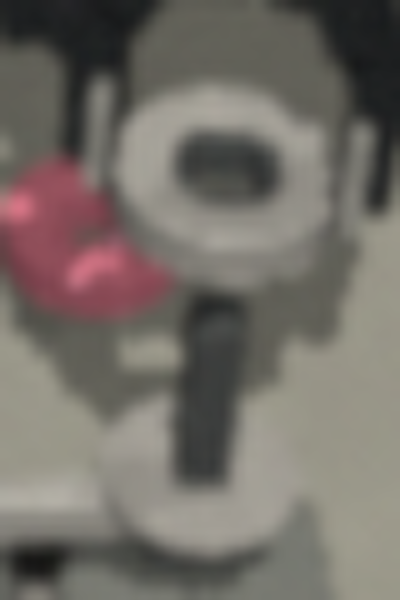

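```bash
python3 - <<'E'
from h import *
def side(a,b,z=None): return onz('side',350+(a+.5)/10-.5,232+(b+.5)/10-.5,z)
print('ring rim',side(224,172,183.4).round(1),'hole',side(227,168,183.4).round(1))
print('seat',side(202,475,76).round(1))
def sy(a,b,y):
    o,d=ray('side',350+(a+.5)/10-.5,232+(b+.5)/10-.5); return (o+d*(y-o[1])/d[1]).round(1)
for a,b in [(218,320),(214,350),(209,400),(205,450),(201,480)]: print(sy(a,b,36))
for z in (136,130,76): print(proj('side',[442,32,z]), (proj('side',[442,32,z])-[350,232])*10)
# gradient-based edges of the spindle in side image
g=cv2.cvtColor(cv2.imread('pics/d5_full.png'),cv2.COLOR_BGR2GRAY)
for r in range(264,281,2): print(r,g[r,364:378])
E
```

```text
ring rim [443.4  34.7 183.4] hole [442.3  33.4 183.4]
seat [439.8  34.6  76. ]
[440.9  36.  134. ]
[441.   36.  123.4]
[440.7  36.  105.4]
[440.2  36.   86.9]
[440.3  36.   75.7]
[370.62543947 261.85111779] [206.2543947  298.51117791]
[370.4242421  263.55386997] [204.24242096 315.53869971]
[368.6779017  278.33331197] [186.77901697 463.33311965]
264 [ 99 101  99  91  67  55  63  70  73  71  74  90  94  95]
266 [141 146 144 123  82  62  65  65  64  64  75  90  93  98]
268 [133 133 132 121  82  59  61  61  61  65  81  92  93 106]
270 [ 95  98  98  84  60  57  61  61  61  71  91 103 116 126]
272 [133 144 140 103  70  61  62  61  64  93 132 148 152 152]
274 [160 156 135  90  64  63  63  61  68 102 143 158 156 154]
276 [158 159 148  98  63  60  61  60  76 121 151 160 158 157]
278 [146 148 136  94  64  58  61  60  87 136 157 161 158 157]
280 [144 146 140 120 103  96  99 101 115 145 157 160 159 158]
```

Request:
step_arm --deltas '[{"dp": [-0.0001, -0.0022, 0.015], "yaw": 0, "grip": 1}, {"dp": [-0.0001, -0.0022, 0.03], "yaw": 0, "grip": 1}, {"dp": [-0.0001, -0.0022, 0.035], "yaw": 0, "grip": 1}, {"dp": [-0.0001, -0.0022, 0.038], "yaw": 0, "grip": 1}, {"dp": [-0.0001, -0.0022, 0.041], "yaw": 0, "grip": 1}, {"dp": [-0.0001, -0.0022, 0.041], "yaw": 0, "grip": 1}]'

```text
time_s: 5.68
position: [440.6, 32.8, 128.4]
tcp_rot: [0.819, 0.573, 0.0, 0.0]
wrist_force: [0.9, 0.7, -2.8]
grip_width: 52.8
```

```bash
python3 shot.py wrist w6 240 150 400 310
```

```text
scale 3.75
5.72 [440.6  32.8 128.4] [0.8194 0.5732 0.     0.    ] [ 0.23  0.51 -3.19] 52.8
```

View pics/w6.png

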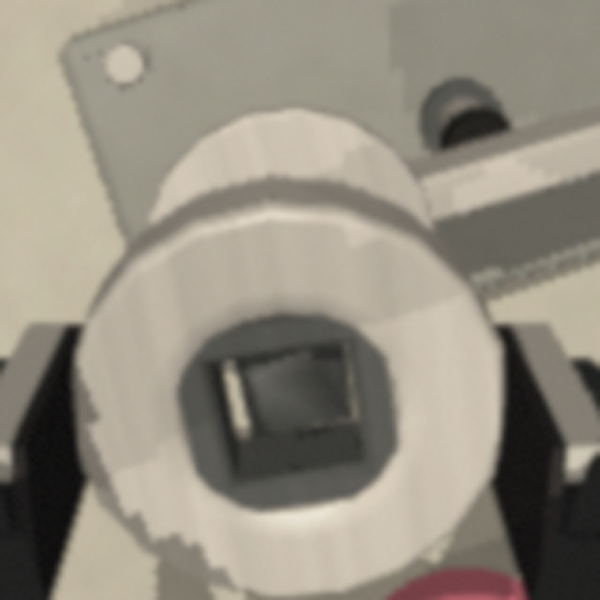

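Request:
step_arm --deltas '[{"dp": [-0.0003, 0.0008, 0.004], "yaw": 0, "grip": 1}, {"dp": [-0.0003, 0.0008, 0.014], "yaw": 0, "grip": 1}, {"dp": [-0.0003, 0.0008, 0.026], "yaw": 0, "grip": 1}, {"dp": [-0.0003, 0.0008, 0.038], "yaw": 0, "grip": 1}, {"dp": [-0.0003, 0.0008, 0.046], "yaw": 0, "grip": 1}, {"dp": [-0.0003, 0.0008, 0.048], "yaw": 0, "grip": 1}, {"dp": [-0.0003, 0.0008, 0.048], "yaw": 0, "grip": 1}]'

```text
time_s: 6.6
position: [441.3, 32.3, 80.3]
tcp_rot: [0.819, 0.573, 0.0, 0.0]
wrist_force: [-0.1, 0.2, -2.6]
grip_width: 53.1
```

```bash
python3 shot.py side d7 330 220 410 300
```

```text
scale 7.5
6.65 [441.3  32.3  80.3] [0.8194 0.5732 0.     0.    ] [ 0.4   0.4  -2.76] 53.2
```

View pics/d7.png

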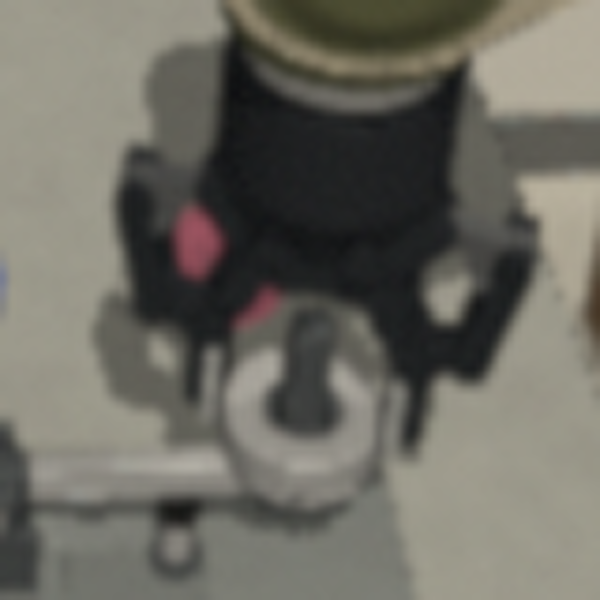

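Request:
step_arm --deltas '[{"dp": [0, 0, 0.001], "yaw": 0, "grip": 1}, {"dp": [0, 0, 0.002], "yaw": 0, "grip": 1}, {"dp": [0, 0, 0.0025], "yaw": 0, "grip": 1}, {"dp": [0, 0, 0.0025], "yaw": 0, "grip": 1}]'

```text
time_s: 7.15
position: [441.2, 32.3, 77.8]
tcp_rot: [0.819, 0.573, -0.0, -0.0]
wrist_force: [-1.0, 0.2, -2.6]
grip_width: 53.1
```

Request:
step_arm --deltas '[{"dp": [0, 0, 0.0007], "yaw": 0, "grip": 1}, {"dp": [0, 0, 0.001], "yaw": 0, "grip": 1}, {"dp": [0, 0, 0.001], "yaw": 0, "grip": 1}]'

```text
time_s: 7.52
position: [441.3, 32.3, 76.9]
tcp_rot: [0.819, 0.573, 0.0, 0.0]
wrist_force: [0.4, -0.3, -1.4]
grip_width: 52.9
```

Request:
step_arm --deltas '[{"dp": [0, 0, 0], "yaw": 0, "grip": 0.2}, {"dp": [0, 0, 0], "yaw": 0, "grip": -0.3}, {"dp": [0, 0, 0], "yaw": 0, "grip": -0.8}, {"dp": [0, 0, 0], "yaw": 0, "grip": -1}, {"dp": [0, 0, 0], "yaw": 0, "grip": -1}, {"dp": [0, 0, 0], "yaw": 0, "grip": -1}]'

```text
time_s: 8.28
position: [441.3, 32.3, 76.8]
tcp_rot: [0.819, 0.573, 0.0, 0.0]
wrist_force: [-0.4, -0.1, -0.2]
grip_width: 85.4
```

```bash
python3 shot.py wrist w8 240 150 400 310;python3 shot.py side d8 330 220 410 300
```

```text
scale 3.75
8.32 [441.3  32.3  76.8] [0.8194 0.5732 0.     0.    ] [ 0.38 -0.13 -0.13] 85.2
scale 7.5
8.38 [441.2  32.3  76.8] [ 0.8194  0.5732  0.     -0.    ] [-0.5  -0.1   0.69] 85.2
```

View pics/d8.png

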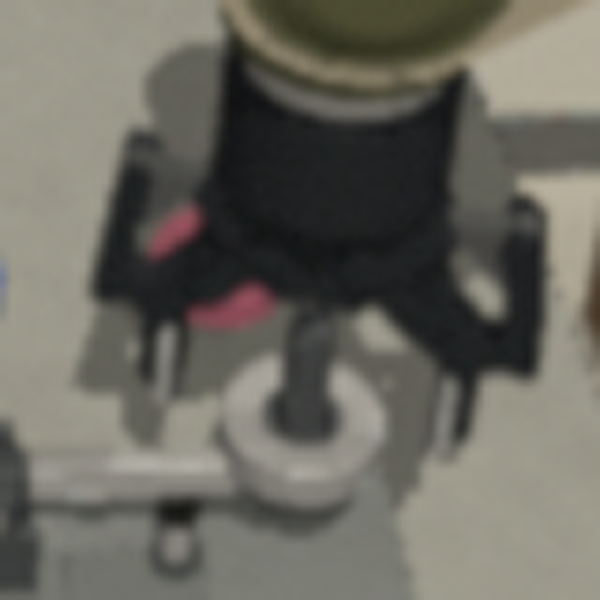

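View pics/w8.png

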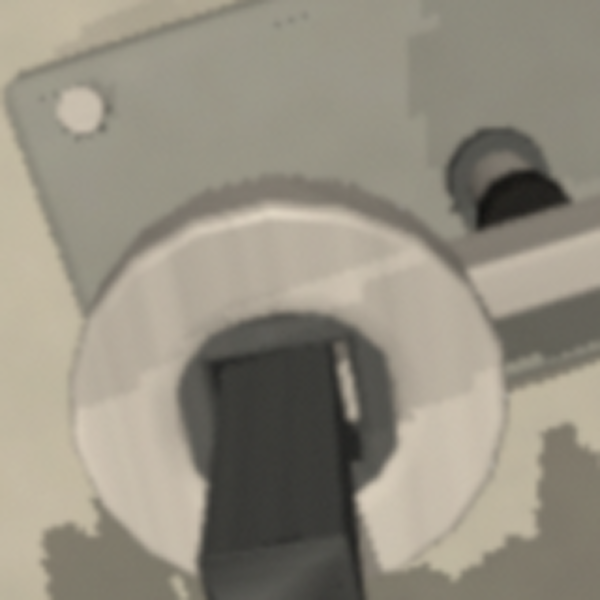

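Request:
step_arm --deltas '[{"dp": [0, 0, -0.05], "yaw": 0, "grip": -1}, {"dp": [0, 0, -0.105], "yaw": 0, "grip": -1}, {"dp": [-0.03, 0.01, -0.12], "yaw": 0, "grip": -1}, {"dp": [-0.08, 0.027, -0.12], "yaw": -0.05, "grip": -1}, {"dp": [-0.135, 0.046, -0.12], "yaw": -0.12, "grip": -1}, {"dp": [-0.19, 0.064, -0.12], "yaw": -0.2, "grip": -1}, {"dp": [-0.245, 0.083, -0.12], "yaw": -0.28, "grip": -1}, {"dp": [-0.3, 0.102, -0.11], "yaw": -0.35, "grip": -1}, {"dp": [-0.35, 0.119, -0.08], "yaw": -0.35, "grip": -1}, {"dp": [-0.371, 0.1257, -0.03], "yaw": -0.35, "grip": -1}, {"dp": [-0.371, 0.1257, 0.02], "yaw": -0.35, "grip": -1}, {"dp": [-0.371, 0.1257, 0.03], "yaw": -0.35, "grip": -1}, {"dp": [-0.371, 0.1257, 0.03], "yaw": -0.35, "grip": -1}, {"dp": [-0.371, 0.1257, 0.03], "yaw": -0.35, "grip": -1}]'

```text
time_s: 10.12
position: [432.9, -359.9, 48.9]
tcp_rot: [0.707, 0.707, -0.0, 0.002]
wrist_force: [-0.2, -0.4, 0.0]
grip_width: 85.5
```

```bash
python3 shot.py wrist w9; python3 shot.py scene s9 150 160 350 290
```

```text
10.18 [ 432.9 -359.9   48.9] [ 7.069e-01  7.073e-01 -2.000e-04  1.800e-03] [ 0.39 -0.8  -0.96] 85.6
scale 4.0
10.22 [ 432.8 -359.8   48.8] [ 7.069e-01  7.073e-01 -2.000e-04  1.800e-03] [ 1.75 -0.22  0.56] 85.3
```

View pics/w9.png

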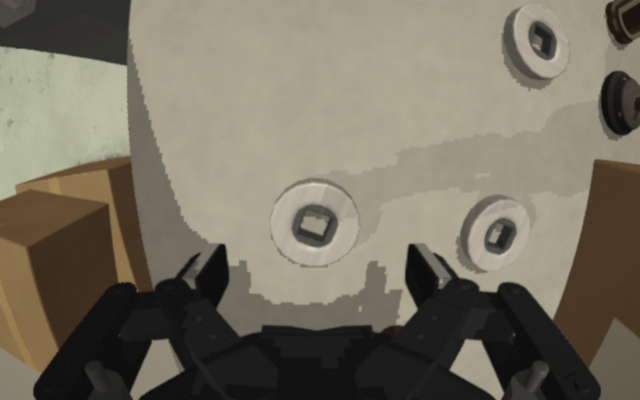

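View pics/s9.png

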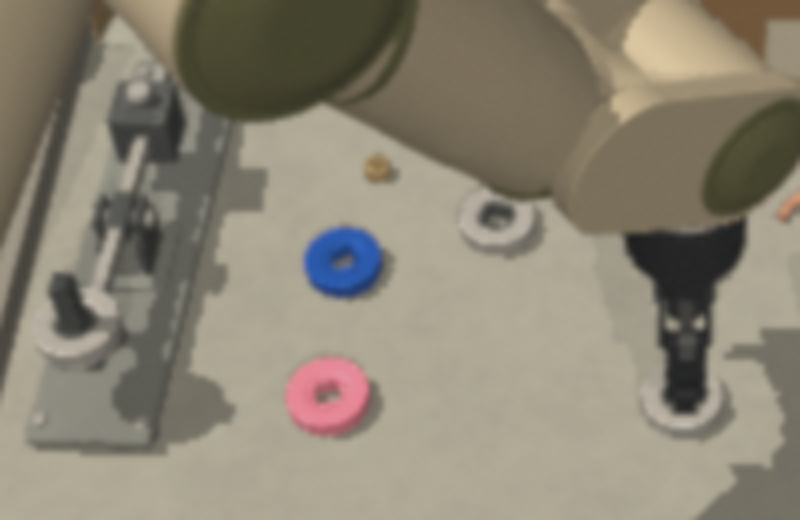

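```bash
python3 ring.py w9 315 223 50
```

```text
[[ 433.2 -360. ]
 [  54.1   55.4]]
```

View pics/w9r.png

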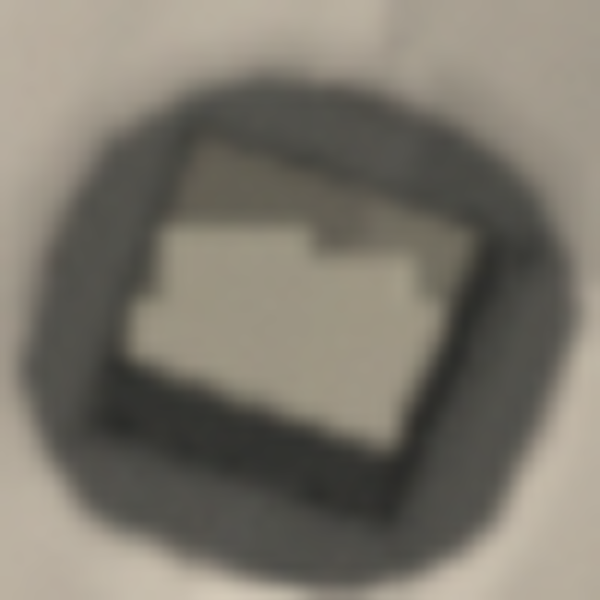

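Request:
step_arm --deltas '[{"dp": [0, 0, 0.025], "yaw": 0, "grip": -1}, {"dp": [0, 0, 0.044], "yaw": 0, "grip": -1}, {"dp": [0, 0, 0.044], "yaw": 0, "grip": -1}, {"dp": [0, 0, 0.044], "yaw": 0, "grip": 0.6}, {"dp": [0, 0, 0.044], "yaw": 0, "grip": 1}, {"dp": [0, 0, 0.044], "yaw": 0, "grip": 1}, {"dp": [0, 0, 0.044], "yaw": 0, "grip": 1}, {"dp": [0, 0, 0.044], "yaw": 0, "grip": 1}]'

```text
time_s: 11.22
position: [432.4, -359.7, 4.6]
tcp_rot: [0.707, 0.707, -0.0, 0.001]
wrist_force: [-1.8, 2.4, 10.0]
grip_width: 52.6
```

Request:
step_arm --deltas '[{"dp": [0, 0, -0.04], "yaw": 0, "grip": 1}, {"dp": [0, 0, -0.09], "yaw": 0, "grip": 1}, {"dp": [0.01, 0, -0.14], "yaw": 0, "grip": 1}, {"dp": [0.06, 0.001, -0.17], "yaw": -0.05, "grip": 1}, {"dp": [0.115, 0.002, -0.17], "yaw": -0.1, "grip": 1}, {"dp": [0.17, 0.004, -0.17], "yaw": -0.15, "grip": 1}, {"dp": [0.225, 0.005, -0.17], "yaw": -0.18, "grip": 1}, {"dp": [0.28, 0.006, -0.17], "yaw": -0.18, "grip": 1}, {"dp": [0.33, 0.0075, -0.17], "yaw": -0.18, "grip": 1}, {"dp": [0.37, 0.0088, -0.17], "yaw": -0.18, "grip": 1}, {"dp": [0.392, 0.0088, -0.17], "yaw": -0.18, "grip": 1}, {"dp": [0.392, 0.0088, -0.17], "yaw": -0.18, "grip": 1}, {"dp": [0.392, 0.0088, -0.17], "yaw": -0.18, "grip": 1}, {"dp": [0.392, 0.0088, -0.17], "yaw": -0.18, "grip": 1}]'

```text
time_s: 12.98
position: [441.0, 31.9, 172.9]
tcp_rot: [0.641, 0.767, -0.0, 0.0]
wrist_force: [-0.1, -0.3, -2.1]
grip_width: 52.4
```

```bash
python3 shot.py wrist w10 240 150 400 310;python3 shot.py side d10 330 220 410 300
```

```text
scale 3.75
13.03 [441.   31.9 172.9] [ 6.412e-01  7.674e-01 -0.000e+00  1.000e-04] [ 0.28  0.39 -2.29] 52.8
scale 7.5
13.07 [440.9  32.  172.8] [ 6.412e-01  7.674e-01 -1.000e-04  0.000e+00] [-0.06 -0.35 -2.01] 52.6
```

View pics/w10.png

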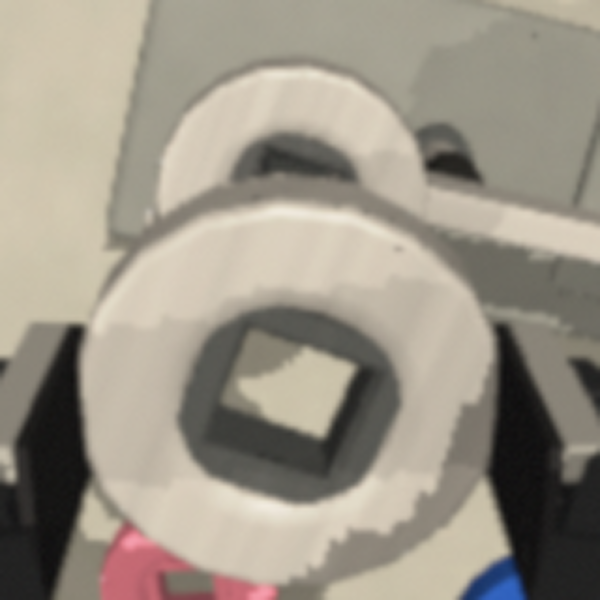

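View pics/d10.png

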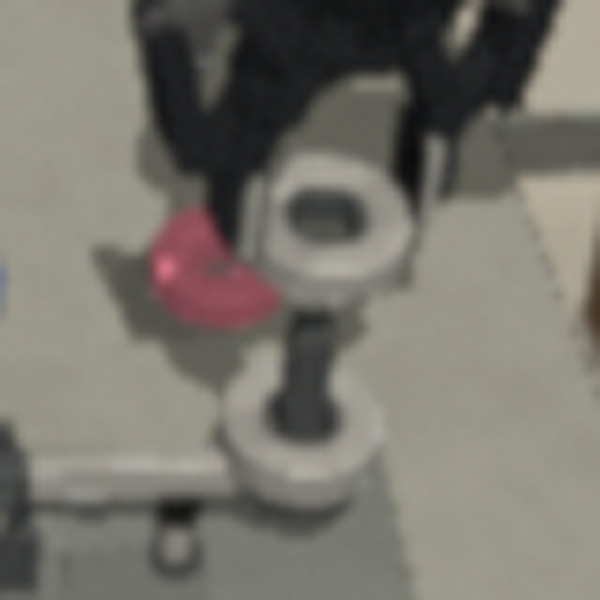

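Request:
step_arm --deltas '[{"dp": [0.0003, 0, 0.015], "yaw": 0, "grip": 1}, {"dp": [0.0003, 0, 0.03], "yaw": 0, "grip": 1}, {"dp": [0.0003, 0, 0.035], "yaw": 0, "grip": 1}, {"dp": [0.0003, 0, 0.038], "yaw": 0, "grip": 1}, {"dp": [0.0003, 0, 0.041], "yaw": 0, "grip": 1}, {"dp": [0.0003, 0, 0.041], "yaw": 0, "grip": 1}]'

```text
time_s: 13.82
position: [440.9, 33.0, 131.9]
tcp_rot: [0.641, 0.768, 0.0, 0.0]
wrist_force: [-0.3, 0.2, -2.7]
grip_width: 52.5
```

```bash
python3 shot.py wrist w11 240 150 400 310
```

```text
scale 3.75
13.88 [440.9  33.  131.9] [6.407e-01 7.678e-01 0.000e+00 1.000e-04] [ 0.3   0.19 -2.17] 52.4
```

View pics/w11.png

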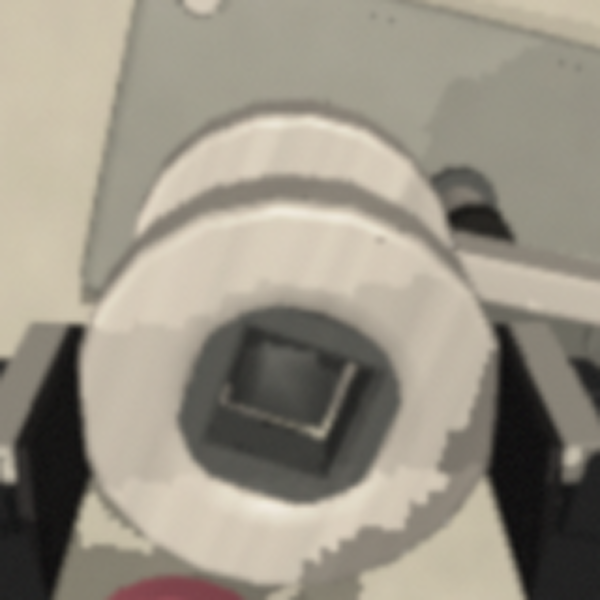

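Request:
step_arm --deltas '[{"dp": [0, -0.0002, 0.004], "yaw": 0, "grip": 1}, {"dp": [0, -0.0002, 0.014], "yaw": 0, "grip": 1}, {"dp": [0, -0.0002, 0.024], "yaw": 0, "grip": 1}, {"dp": [0, -0.0002, 0.031], "yaw": 0, "grip": 1}, {"dp": [0, -0.0002, 0.034], "yaw": 0, "grip": 1}, {"dp": [0, -0.0002, 0.034], "yaw": 0, "grip": 1}, {"dp": [0, -0.0002, 0.034], "yaw": 0, "grip": 1}]'

```text
time_s: 14.75
position: [440.8, 32.9, 98.0]
tcp_rot: [0.641, 0.768, 0.0, 0.0]
wrist_force: [0.6, -0.8, -3.1]
grip_width: 52.5
```

Request:
step_arm --deltas '[{"dp": [0, 0, 0.001], "yaw": 0, "grip": 1}, {"dp": [0, 0, 0.0018], "yaw": 0, "grip": 1}, {"dp": [0, 0, 0.0018], "yaw": 0, "grip": 1}, {"dp": [0, 0, 0.0018], "yaw": 0, "grip": 1}]'

```text
time_s: 15.25
position: [440.6, 32.9, 96.0]
tcp_rot: [0.641, 0.768, -0.0, 0.0]
wrist_force: [0.3, -0.4, -2.8]
grip_width: 52.5
```

```bash
python3 shot.py side d12 330 220 410 300
```

```text
scale 7.5
15.3 [440.6  32.9  96. ] [ 0.6407  0.7678 -0.      0.    ] [ 0.2   0.36 -1.65] 52.8
```

View pics/d12.png

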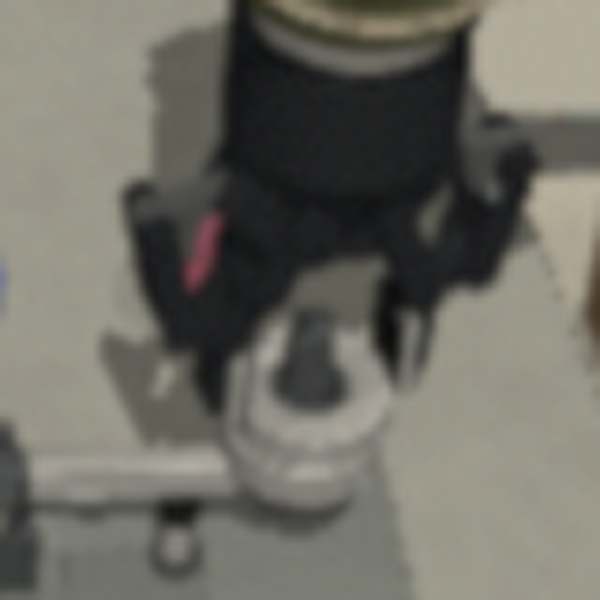

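Request:
step_arm --deltas '[{"dp": [0, 0, 0.0007], "yaw": 0, "grip": 1}, {"dp": [0, 0, 0.001], "yaw": 0, "grip": 1}, {"dp": [0, 0, 0.001], "yaw": 0, "grip": 1}]'

```text
time_s: 15.68
position: [440.6, 32.9, 95.0]
tcp_rot: [0.641, 0.768, -0.0, -0.0]
wrist_force: [-0.8, -0.3, -1.9]
grip_width: 52.7
```

Request:
step_arm --deltas '[{"dp": [0, 0, 0.0005], "yaw": 0, "grip": 1}, {"dp": [0, 0, 0.0005], "yaw": 0, "grip": 0.2}, {"dp": [0, 0, 0.0005], "yaw": 0, "grip": -0.3}, {"dp": [0, 0, 0.0005], "yaw": 0, "grip": -0.8}, {"dp": [0, 0, 0.0005], "yaw": 0, "grip": -1}, {"dp": [0, 0, 0.0005], "yaw": 0, "grip": -1}, {"dp": [0, 0, 0.0005], "yaw": 0, "grip": -1}]'

```text
time_s: 16.55
position: [440.7, 32.9, 94.6]
tcp_rot: [0.641, 0.768, 0.0, 0.0]
wrist_force: [-0.4, 0.4, -0.1]
grip_width: 85.3
```

```bash
python3 shot.py side d13 240 220 410 300;python3 shot.py wrist w13 240 150 400 310
```

```text
scale 4.705882352941177
16.6 [440.7  32.9  94.6] [6.407e-01 7.678e-01 0.000e+00 1.000e-04] [-0.48  0.35 -0.48] 85.1
scale 3.75
16.65 [440.7  33.   94.6] [0.6407 0.7678 0.     0.    ] [ 0.02 -0.28 -0.17] 85.3
```

View pics/d13.png

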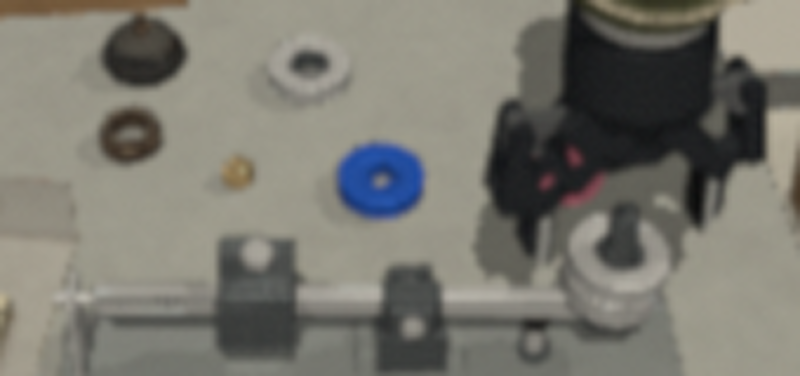

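View pics/w13.png

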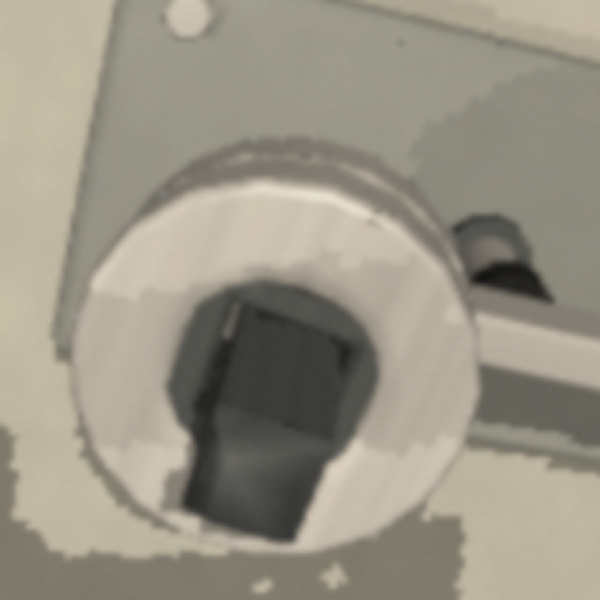

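Request:
step_arm --deltas '[{"dp": [0, 0, -0.05], "yaw": 0, "grip": -1}, {"dp": [0, 0, -0.1], "yaw": 0, "grip": -1}, {"dp": [-0.03, 0, -0.12], "yaw": 0, "grip": -1}, {"dp": [-0.08, 0, -0.12], "yaw": 0, "grip": -1}, {"dp": [-0.1, 0, -0.12], "yaw": 0, "grip": -1}, {"dp": [-0.1, 0, -0.12], "yaw": 0, "grip": -1}, {"dp": [-0.1, 0, -0.12], "yaw": 0, "grip": -1}]'

```text
time_s: 17.52
position: [458.3, -64.7, 214.4]
tcp_rot: [0.641, 0.768, 0.0, -0.0]
wrist_force: [-0.0, 0.3, -0.2]
grip_width: 85.5
```

```bash
python3 shot.py side d14 240 220 410 300; python3 - <<'E'
import cv2,numpy as np
t=[cv2.resize(cv2.imread(f'pics/{n}_full.png')[265:325,240:400],(800,300),interpolation=cv2.INTER_CUBIC) for n in('d5','d14')]
cv2.imwrite('pics/cmp14.png',np.vstack(t))
E
```

```text
scale 4.705882352941177
17.57 [458.3 -64.7 214.4] [ 6.405e-01  7.679e-01  0.000e+00 -3.000e-04] [-0.41 -0.12 -0.67] 85.3
```

View pics/cmp14.png

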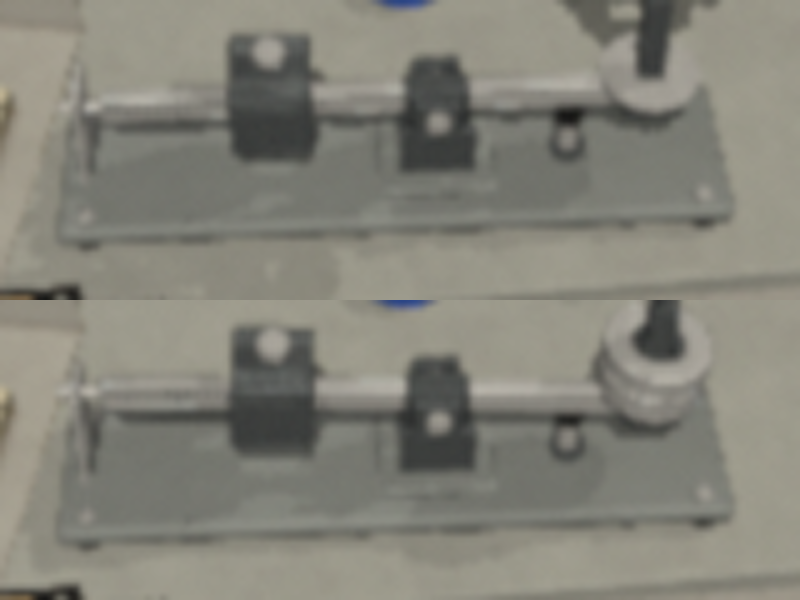

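Request:
step_arm --deltas '[{"dp": [-0.01, 0, 0], "yaw": 0.05, "grip": -1}, {"dp": [-0.01, 0, 0], "yaw": 0.18, "grip": -1}, {"dp": [-0.01, 0, 0], "yaw": 0.18, "grip": -1}, {"dp": [-0.01, 0, 0], "yaw": 0.18, "grip": -1}, {"dp": [-0.01, 0, 0], "yaw": 0.18, "grip": -1}, {"dp": [-0.01, 0, 0], "yaw": 0.18, "grip": -1}, {"dp": [-0.01, 0, 0], "yaw": 0.18, "grip": -1}, {"dp": [-0.01, 0, 0], "yaw": 0.18, "grip": -1}]'

```text
time_s: 18.58
position: [460.3, -75.3, 214.5]
tcp_rot: [0.707, 0.707, 0.0, 0.0]
wrist_force: [-1.3, 0.3, -0.4]
grip_width: 85.3
```

```bash
python3 shot.py side d15; python3 shot.py wrist w15; python3 shot.py scene s15;  python3 - <<'E'
from h import *
a=cv2.imread('pics/d5_full.png');b=cv2.imread('pics/d14_full.png');c=cv2.imread('pics/d15_full.png')
g=[cv2.cvtColor(x,cv2.COLOR_BGR2GRAY).astype(np.float32) for x in (a,b,c)]
for nm,(x0,y0,x1,y1) in {'poise':(282,268,306,300),'foot':(250,300,390,318),'tail':(262,278,282,296)}.items():
    for k in (1,2): print(nm,k,np.round(cv2.phaseCorrelate(g[0][y0:y1,x0:x1].copy(),g[k][y0:y1,x0:x1].copy()),2)[0] if 0 else cv2.phaseCorrelate(g[0][y0:y1,x0:x1].copy(),g[k][y0:y1,x0:x1].copy()))
w=cv2.imread('pics/w15_full.png')
t=[cv2.resize(c[255:310,345:400],(400,400),interpolation=cv2.INTER_CUBIC),cv2.resize(cv2.imread('pics/s15_full.png')[200:280,150:230],(400,400),interpolation=cv2.INTER_CUBIC)]
cv2.imwrite('pics/fin.png',np.hstack(t))
E
```

```text
18.62 [460.3 -75.3 214.5] [0.7071 0.7072 0.     0.    ] [ 0.22 -0.62  0.31] 85.6
18.68 [460.3 -75.3 214.5] [ 0.7071  0.7071 -0.     -0.    ] [-0.17 -0.01 -1.07] 85.4
18.73 [460.3 -75.3 214.5] [ 0.7071  0.7071 -0.      0.    ] [-0.34  0.08 -0.62] 85.4
poise 1 ((0.4018024319067255, -1.194956106865579), 1.0058260075747967)
poise 2 ((0.47799947451292013, -1.1828383431543692), 1.0430502171317737)
foot 1 ((-0.021237429725644574, -0.017521704937651705), 0.805652098155316)
foot 2 ((0.027958615468918424, 0.003943631935065639), 0.8172814297823259)
tail 1 ((1.5465229932920792, -2.735341179984758), 0.4354845457606845)
tail 2 ((-3.1900889646516326, 3.592630082803372), 0.19001590145958794)
```

View pics/fin.png

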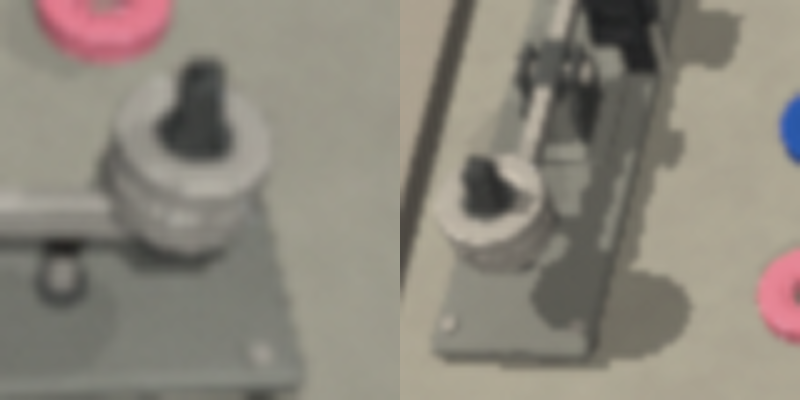

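View pics/w15.png

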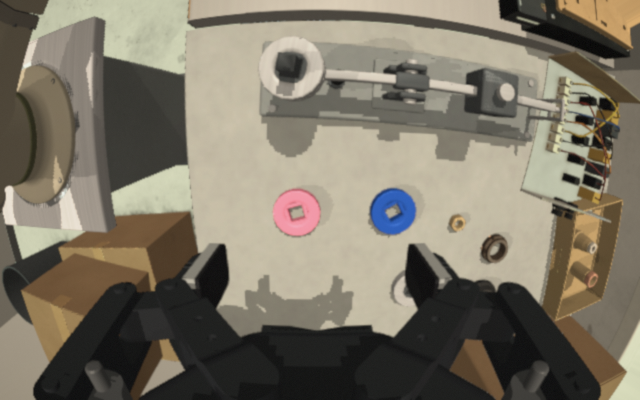

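```bash
python3 - <<'E'
from h import *
f=lambda n:cv2.resize(cv2.imread(f'pics/{n}_full.png'),None,fx=8,fy=8,interpolation=cv2.INTER_CUBIC)
b={n:f(n) for n in('d5','d8','d13','d14','d15')}
def mt(n,x0,y0,x1,y1,p=5):
    t=b['d5'][y0*8:y1*8,x0*8:x1*8]; s=b[n][(y0-p)*8:(y1+p)*8,(x0-p)*8:(x1+p)*8]
    r=cv2.matchTemplate(s,t,cv2.TM_CCOEFF_NORMED);_,m,_,l=cv2.minMaxLoc(r); return ((l[0]/8-p),(l[1]/8-p),round(m,3))
for n in b: print(n,'screw/poise',mt(n,284,270,304,284),'postscrew',mt(n,320,285,336,299),'tail',mt(n,256,282,268,290,4))
P=lambda a:proj('side',a)
c,s=np.cos(.065),np.sin(.065)
print('expected poise rise px',P([552+82,28,100+82*s])-P([552+82,28,100]),'tail',P([552+150,28,66+150*s])-P([552+150,28,66]))
E
```

```text
d5 screw/poise (0.0, 0.0, 1.0) postscrew (0.0, 0.0, 1.0) tail (0.0, 0.0, 1.0)
d8 screw/poise (0.0, 0.0, 0.993) postscrew (0.0, 0.0, 0.998) tail (0.0, 0.0, 0.996)
d13 screw/poise (0.75, -1.5, 0.981) postscrew (0.0, 0.0, 0.984) tail (-0.375, -3.0, 0.867)
d14 screw/poise (0.75, -1.5, 0.979) postscrew (0.0, 0.0, 0.982) tail (-0.625, -2.875, 0.874)
d15 screw/poise (0.75, -1.5, 0.979) postscrew (0.125, 0.0, 0.981) tail (-0.5, -3.0, 0.908)
expected poise rise px [-0.07176256 -1.45967139] tail [-0.28341606 -2.57138782]
```

Poise rose 1.5 px (1.46 expected for 0.065 rad), and the tail rose 3.0 px (2.6 expected). Both readings have held for 2 s with the arm clear. I'm handing the job in.

```bash
python3 -c "
from rig import job
print(job.close_job())"
```

```text
the job is handed in; nothing more can be done
None
```

I put two grey steel weights on the square spindle, one at a time, and the beam tipped under the second, so I picked up no more. Each was turned to match the square and lowered until light contact. I handed the job in at about 18.7 s.

**Last checks:**
- **Beam:** in the side view it was unmoved after the first weight. After the second, the poise rose 1.5 px (1.46 expected for 0.065 rad) and the tail rose about 3.0 px (2.6 expected). It stayed that way for 2 s with the arm clear.
- **Weights home:** about 31 mm of spindle stands above the stack, against 30 mm expected.
- **Other parts:** I did not touch the poise, the bystander parts, the blue and pink rings, or the two spare weights.
- **Forces:** the vertical wrist-force readings on the balance never went above the weights' own hang weight. The highest readings, 10 to 14 N, came while gripping the weights on the bench.

**Disagreements:**
- The wrist camera read x about 2 mm too high near the gripper. I took the spindle position from the side view instead, and the view down through the hole confirmed it.
- One automatic reading of the tail's movement (image phase correlation) came out unreliable, so I replaced it with template matching.

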